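# Walk the lamp power supply home onto its sprung stop

## Task

Walk the heavy lamp power supply forward along the bench into its guide rails by gentle alternating pushes on the two corners of its control panel, keeping off the controls. Carry on by feel until it has pushed the hidden sprung stop back a few millimetres, but do not ram the stop to its end; leave the supply standing square in the bay and the other things undisturbed.

Things in the scene. Friction and masses are not known exactly. Their poses are not given: they have to be found in the camera images.
- case: Lamp power supply: off-white case, about 2 kg, 140 long (x) x 200 wide (y) x 70 high. Origin: centre of underside. +x points into the bay; the control panel is the flat face at x = -70, towards the robot. Push only on its plain ends, y = 52 to 98 either side. Friction about 0.6: sliding it takes 9 to 14 N, a corner less; pushed at one end it turns about a point some 100 beyond its middle.
- controls: Controls on the panel: knob, rocker switch and two sockets, within 45 either side of the middle of the panel, 20 to 57 above the bench, standing up to 18 out of the panel. Fixed to the case; same origin and axes as the case. Must not be pressed.
- bay: Fixed bay. Origin on the bench midway between the rails; +x is the way in. Two rails 30 high, 8 thick, 208 apart inside (4 play each side), parallel from x = -20 to 65, flaring to 240 apart from x = -20 back to -65. A white shelf, underside 100 and top 112 above the bench, covers x = 0 to 150, y = -132 to 132. The bench is the bay's floor.
- stop: Fixed grey block at the back of the bay under the shelf (x = 92 to 142; origin and axes are the bay's) with a rubber-tipped spring plunger on the middle line, 36 up, aimed at the robot. Its free tip is anywhere from x = 4 to 24, different each time and not reported. It gives at 6 N, then 0.3 N more per mm, bottoming hard after 15 mm; bench friction holds the case against it.
- oil_bottle: Bystander: small amber bottle, 38 across, 75 high, standing beside the case. Origin under its centre.
- slide_box: Bystander: grey box 100 x 80 x 35 beside the bay. Origin under its centre.
- objective_jar: Bystander: clear jar with black lid, 48 across, 60 high, on the bay's shelf. Origin under its centre.
- dish: Bystander: shallow glass dish, 90 across, 16 high. Origin under its centre.
- mouse: Bystander: computer mouse, 105 x 60 x 33. Origin under its centre.
- screwdriver: Bystander: screwdriver about 190 long, lying on the bench. Origin under its middle.

How it is judged (in metres and radians):
On the way, in this order (a step that is already met when the one before it is completed fails the run):
1. the case stands between the parallel rails, roughly square, not yet on the plunger (x of case in the frame of bay above -0.075 m and angle between the x axis of case and the x axis of bay, either way round below 0.12 rad and contact force between case and stop below 0.5 N), for 0.05 s.
2. the case has begun to press the sprung plunger (contact force between case and stop above 5 N), for 0.1 s.
At the end, for the whole second after the job is handed in: The case stands flat and still, square to the bay within 0.04 rad, and presses the sprung plunger with 6.5 to 8.8 N, that is, has pushed it back by about 2 to 9 mm (contact force between case and stop between 6.5 and 8.8 N and angle between the x axis of case and the x axis of bay, either way round below 0.04 rad and angle between case's own z axis and vertical below 0.03 rad and linear speed of case below 0.005 m/s); the robot touches nothing.
It fails at once if the case is rammed against the stop or the rails (over 28 N on the bay, or over 14 N on the plunger, which means it has bottomed) (contact force between case and bay above 28 N or contact force between case and stop above 14 N).
It fails at once if the robot shoves the case with more than 60 N (contact force between any of the fingers, the arm and case above 60 N).
It fails at once if the controls are pressed (over 2 N) (contact force between any of the fingers, the arm and controls above 2 N).
It fails at once if the case is lifted or tipped (height (world z) of case above 0.015 m or angle between case's own z axis and vertical above 0.12 rad).
It fails at once if a bystander is moved by more than 20 mm (distance of any of oil_bottle, slide_box, objective_jar, dish, mouse, screwdriver from where it was at the start of the episode above 0.02 m).
It also fails if it takes over 72 s, if anything falls off the work surface, if the arm or the gripper's body presses on something with over 40 N, if the wrist force passes 120 N, or if a joint passes its speed limit or range.

## Robot

A 6-joint arm with a two-finger parallel gripper is mounted at the origin on the work surface. World frame = base frame: x ahead of the robot, y to its left, z up, the work surface at z = 0. Lengths are in mm, angles in rad, forces in N, time in s.
With the tool pointing down it reaches from about 300 to 875 mm from the base axis. Payload 6.4 kg.
Tool frame: the origin (TCP) lies on the centre line of the jaws, within the pads' length; the fingertips stand ctrl.finger_overhang ahead of it and the grasp point (between the pads) lies 5 mm behind it (ctrl.finger_overhang is the distance from the TCP to the fingertips, in mm); z points along the fingers, y is the line along which they close (so a half turn about z gives the same grasp; the last joint's range is limited). The gripper opens to 85 mm and grips with 20 to 120 N. Pads are 22 mm wide; open, the fingers measure 114 mm over their backs; the gripper's body (76 mm by 85 mm) begins 54 mm behind the grasp point. The pads swing forward as they close: fully open they stand 13 mm farther back than shut.
Start: joints at [1.088, 0.181, 1.607, -0, 1.354, -0.206], TCP at [157.123, 553.131, 245.288] pointing down, gripper open.
Joint ranges: [-2.99, 2.99], [-0.89, 2.07], [0.3, 2.58], [-1.14, 4.28], [0, 2.63], [-3.12, 3.12]. Speed limits (rad/s): [2.57, 2.57, 3.01, 3.14, 3.14, 3.14].

## Interface

Orientations are given as a 3x3 rotation matrix whose columns are the frame's x, y, z axes.
In Python, from station import ctrl, optics, workorder gives the robot as it stands.
- The arm moves only by the tool step_arm, never from a script. Its argument "rows" is a list of rows, each a list of 3 entries, a list of its own where there are three numbers: the turn, a rotation vector about the tool's x, y, z normalised to -1 to 1, where 1 is 180 degrees, then the shift along the tool's x, y, z normalised to -1 to 1, where 1 is 25 cm, then the gripper command: -1 is shut, 1 is fully open, values between are in proportion. A call has 1 to 5 rows; each row is the pose to reach, as a shift and turn from the pose commanded when the call began, along the tool's axes at that moment, turning the shorter way round; what a row does not reach only later rows make up. A row lasts 1/10 s, in which the tool goes at most 50 mm and 8.59 degrees, less where a joint would pass 70% of its speed; a pose out of reach is approached as far as the arm can. A call with a number of a shift or a turn outside -1 to 1 is refused whole. A call with a gripper value outside its range is refused whole. The fingers move at their own pace and stop on an object; "grip_force" is the grip in N (left out, the last holds). Time passes only in rows, so rows that repeat a pose let the fingers close. It gives the time, the measured TCP pose, the force, the opening and the grip force at its end, in the units of the state.
- ctrl.state(): the state, without advancing time (a new reading comes with each control period).
- optics.capture(name): name is "scene" or "top" or "wrist"; returns the picture (384x512x3 uint8, blue, green, red); there is no depth.
- optics.get_calibration(name): a dict with "mtx" (3x3 intrinsics, pixels), "xyz" and "attitude" of the camera in the world; the wrist camera has in their place "mount" (4x4, takes a point from camera to tool coordinates, whose origin is the TCP and whose axes are the flange's). Camera axes: x right, y down, z forward; pixel columns grow to the right and rows downward; lengths in mm; the calibration is good to about 2 mm. A picture is of the moment at which its call begins: read the wrist's pose just before it. get_calibration takes no time and is no camera call.
- workorder.sign_off(): hands the job in; it is judged then, once.
The state is a dict: "t": time; "q": joint angles; "joint_vel": joint speeds; "tau": joint torques, N m; "ee_pos": TCP position; "eef_rot": TCP orientation; "ft_force": force on the tool from outside, world axes, zero at the start; "moment": the same for the moment, N m; "width": opening from 0.0 (shut) to 1.0 (fully open); "grip_force": force on a finger pad.
Only numpy, scipy, OpenCV 4.12 (cv2) and the standard library are available. Lean on these libraries where they do the work, as an engineer would, in place of code of your own. Each camera call takes 0.05 s, during which the arm holds its last target. There are 200 camera calls.

## Working session

There is one attempt and no reset: what is moved stays moved. The work goes in short steps, Python scripts to look and compute and a tool call to move; the robot and the scene stay as the last step left them, time stands still between calls to the robot, and variables do not carry over. Pictures are saved under pics/ and viewed, at most 10 in all, crops included, and the job is handed in when it is done.

Besides the shell and the picture viewer there is one more tool, called after ">>>" by a JSON object that holds its "name" and its "arguments", one argument or row to a line. step_arm: Moves the arm, as the interface text tells. Its arguments: {"type":"object","properties":{"rows":{"type":"array","items":{"type":"array"}},"grip_force":{"type":"number"}},"required":["rows"]}

```bash
mkdir -p pics; ls
python3 - <<'E'
from station import ctrl, optics
import cv2
s=ctrl.state()
print({k:(v if not hasattr(v,'round') else v) for k,v in s.items()}, ctrl.finger_overhang)
for n in ("scene","top"):
    im=optics.capture(n); cv2.imwrite(f"pics/{n}0.png",im)
    print(n,optics.get_calibration(n))
print(optics.get_calibration("wrist"))
E
```

```text
pics
{'t': 0.0, 'q': array([ 1.08769091e+00,  1.81529766e-01,  1.60802130e+00, -1.05416296e-05,
        1.35376360e+00, -2.06324270e-01]), 'joint_vel': array([-0.00057402,  0.00055045,  0.00021534, -0.00097729, -0.00025024,
       -0.00038846]), 'tau': array([-1.33569578e-03, -4.44884634e+01, -3.51330221e+01, -3.37648898e-04,
        9.01430467e-03,  3.50908316e-06]), 'ee_pos': array([156.87587287, 552.64146466, 244.38403093]), 'eef_rot': array([[-9.61940494e-01,  2.73257864e-01, -7.90814116e-04],
       [ 2.73258794e-01,  9.61939339e-01, -1.52972429e-03],
       [ 3.42706015e-04, -1.68760065e-03, -9.99998517e-01]]), 'ft_force': array([ 0.3992256 ,  0.33726194, -0.71723422]), 'moment': array([0.04854715, 0.00872391, 0.03925207]), 'grip_force': 0.0, 'width': 1.0007955427537125} 14.0
scene {'mtx': array([[465.88659105,   0.        , 256.14514864],
       [  0.        , 465.88659105, 195.83457197],
       [  0.        ,   0.        ,   1.        ]]), 'xyz': array([1200.39090193, -366.76700052, 1259.59348903]), 'attitude': array([[ 0.54285808,  0.71369259, -0.44266013],
       [ 0.839788
[... 280 characters left out ...]
9.55927496, 1360.93044685]), 'attitude': array([[ 0.0132856 , -0.99702499,  0.07592542],
       [-0.99988778, -0.01377266, -0.005895  ],
       [ 0.00692316, -0.07583858, -0.99709607]])}
{'mtx': array([[317.32261612,   0.        , 258.82836753],
       [  0.        , 317.32261612, 191.27906748],
       [  0.        ,   0.        ,   1.        ]]), 'mount': array([[-5.04615031e-04, -9.57784499e-01, -2.87486692e-01,
         7.30839901e+01],
       [ 9.99999854e-01, -5.38671365e-04,  3.93622602e-05,
        -7.82127024e-01],
       [-1.92561411e-04, -2.87486630e-01,  9.57784631e-01,
        -1.27712626e+02],
       [ 0.00000000e+00,  0.00000000e+00,  0.00000000e+00,
         1.00000000e+00]])}
```

View pics/top0.png

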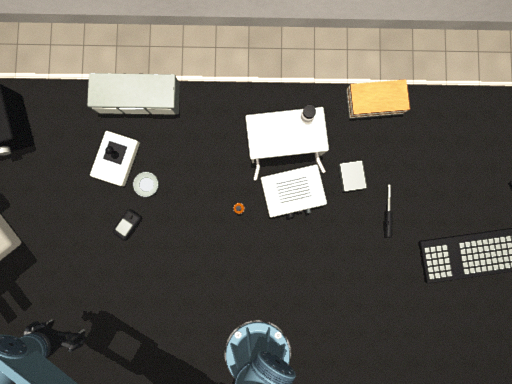

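View pics/scene0.png

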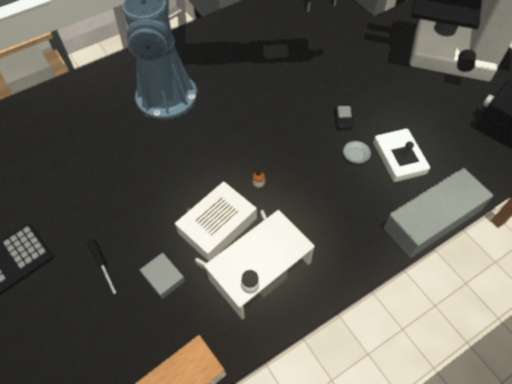

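The top view shows the case near (294,191), the shelf near (288,133), the flared rail ends near (257,172) and (321,165), and the bottle at (239,208). The scene view shows the same layout with no other obstacles near the push side. Next I'll measure the outlines.

```bash
cat > h.py <<'E'
import numpy as np, cv2
from station import ctrl, optics
def ray(n,px,z):
    c=optics.get_calibration(n); K=c['mtx'];R=c['attitude'];o=c['xyz']
    px=np.atleast_2d(px).astype(float)
    d=(R@np.linalg.inv(K)@np.c_[px,np.ones(len(px))].T).T
    return o+d*((z-o[2])/d[:,2])[:,None]
def quads(n,im,thr=150,amin=300):
    g=im.min(axis=2); m=(g>thr).astype(np.uint8)
    cs,_=cv2.findContours(m,cv2.RETR_EXTERNAL,cv2.CHAIN_APPROX_NONE)
    return [c[:,0,:] for c in cs if cv2.contourArea(c)>amin]
def rect(n,c,z):
    p=ray(n,c,z)[:,:2].astype(np.float32)
    return cv2.minAreaRect(p)
E
python3 - <<'E'
from h import *
im=cv2.imread('pics/top0.png'); 
for thr in (120,150,180,200,220):
  for c in quads('top',im,thr):
    m=c.mean(0)
    if 220<m[0]<350 and 90<m[1]<230:
        for z in (70,112): print(thr,m,z,rect('top',c,z))
crop=im[90:235,220:350]; cv2.imwrite('pics/top0c.png',cv2.resize(crop,None,fx=4,fy=4,interpolation=cv2.INTER_CUBIC))
im=cv2.imread('pics/scene0.png'); crop=im[160:320,150:330]; cv2.imwrite('pics/sc0c.png',cv2.resize(crop,None,fx=3.6,fy=3.6,interpolation=cv2.INTER_CUBIC))
E
```

```text
120 [289.74144487 158.84410646] 70 ((670.8546142578125, -102.89999389648438), (362.7728576660156, 276.02484130859375), 7.132546901702881)
120 [289.74144487 158.84410646] 112 ((665.2125854492188, -98.91587829589844), (350.9700622558594, 267.04443359375), 7.132536888122559)
150 [293.30687831 190.36507937] 70 ((570.5723876953125, -115.24652862548828), (141.946533203125, 202.69000244140625), 13.717717170715332)
150 [293.30687831 190.36507937] 112 ((568.193115234375, -110.86068725585938), (137.32835388183594, 196.09552001953125), 13.717737197875977)
150 [287.6163142  140.21752266] 70 ((735.7530517578125, -95.26513671875), (229.4349822998047, 274.6918640136719), 7.128774642944336)
150 [287.6163142  140.21752266] 112 ((727.999755859375, -91.52934265136719), (221.97039794921875, 265.7548522949219), 7.128774642944336)
180 [293.4787234  190.39361702] 70 ((570.5755004882812, -115.07581329345703), (140.75479125976562, 200.92930603027344), 13.93278980255127)
180 [293.4787234  190.39361702] 112 ((568.1961669921875, -110.695556640625), (136.17538452148438, 194.3921356201172), 13.9327974319458)
180 
[... 664 characters left out ...]
646919250488)
200 [288.55172414 131.58237548] 112 ((763.0897827148438, -86.71861267089844), (149.51376342773438, 263.3678894042969), 7.206662654876709)
220 [293.14516129 190.44623656] 70 ((570.7965087890625, -114.90434265136719), (138.9232940673828, 199.2516632080078), 13.836207389831543)
220 [293.14516129 190.44623656] 112 ((568.409912109375, -110.52957153320312), (134.40347290039062, 192.7691192626953), 13.836185455322266)
220 [288.35907336 131.64092664] 70 ((771.8748779296875, -90.03916931152344), (153.53955078125, 271.6842346191406), 7.206927299499512)
220 [288.35907336 131.64092664] 112 ((762.9462280273438, -86.47344970703125), (148.54415893554688, 262.8450622558594), 7.206896781921387)
```

View pics/top0c.png

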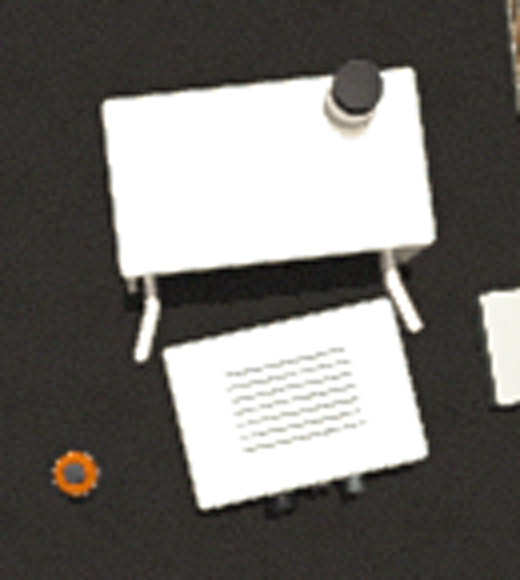

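View pics/sc0c.png

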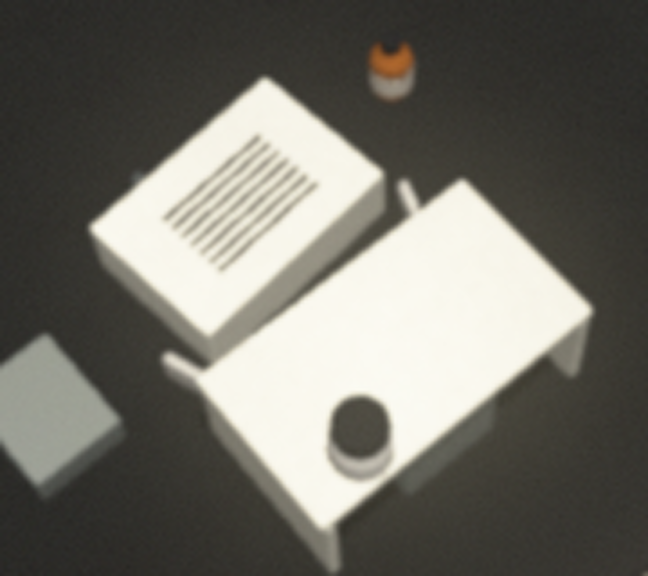

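>>> {"name": "step_arm", "arguments": {
  "rows": [
    [[0,0,-0.128],[-0.646,-0.763,0],-1],
    [[0,0,-0.128],[-0.646,-0.763,0],-1],
    [[0,0,-0.128],[-0.646,-0.763,0],-1],
    [[0,0,-0.128],[-0.646,-0.763,0],-1],
    [[0,0,-0.128],[-0.646,-0.763,0],-1]
  ]
}}

```text
t: 0.6
ee_pos: [258.8, 327.3, 244.9]
eef_rot: [[-0.992, -0.126, -0.0], [-0.126, 0.992, -0.0], [0.0, -0.0, -1.0]]
ft_force: [1.9, -0.2, 0.7]
width: 0.141
grip_force: 0.0
```

```bash
cat >> h.py <<'E'
TH=np.deg2rad(7.2); BX=np.array([np.cos(TH),np.sin(TH)]); BY=np.array([-BX[1],BX[0]]); O=np.array([763.,-86.8])-75*BX
def bay(p): p=np.asarray(p)[...,:2]-O; return np.stack([p@BX,p@BY],-1)
def where():
    s=ctrl.state(); R=s['eef_rot']; f=s['ft_force']
    print('t %.2f'%s['t'],'bay',bay(s['ee_pos']).round(1),'z %.1f'%s['ee_pos'][2],'yaw',np.rad2deg(np.arctan2(-R[1,0],-R[0,0])).round(2),'Fbay',round(-f[:2]@BX,1),round(-f[:2]@BY,1),'fz',round(f[2],1),'tilt',R[:2,2].round(4))
def to(bx,by,z):
    s=ctrl.state(); w=O+bx*BX+by*BY; d=np.r_[w,z]-s['ee_pos']
    print('shift/250',(s['eef_rot'].T@d/250).round(4))
E
python3 - <<'E'
from h import *
where(); to(-245,62.5,245)
print('bottle',bay(ray('top',[239,208],70)))
E
```

```text
t 0.60 bay [-373.3  474. ] z 244.9 yaw 7.25 Fbay -1.9 0.4 fz 0.7 tilt [-0.0001 -0.0003]
shift/250 [-5.1210e-01 -1.6465e+00  1.0000e-04]
bottle [[-158.78859317  188.58579804]]
```

>>> {"name": "step_arm", "arguments": {
  "rows": [
    [[0,0,0],[-0.256,-0.823,0],-1],
    [[0,0,0],[-0.256,-0.823,0],-1],
    [[0,0,0],[-0.256,-0.823,0],-1],
    [[0,0,0],[-0.256,-0.823,0],-1],
    [[0,0,0],[-0.256,-0.823,0],-1]
  ]
}}

```text
t: 1.1
ee_pos: [349.2, 129.2, 245.4]
eef_rot: [[-0.993, -0.12, 0.001], [-0.12, 0.993, -0.001], [-0.001, -0.001, -1.0]]
ft_force: [0.9, 1.0, 0.1]
width: 0.002
grip_force: 0.0
```

>>> {"name": "step_arm", "arguments": {
  "rows": [
    [[0,0,0],[-0.256,-0.823,0],-1],
    [[0,0,0],[-0.256,-0.823,0],-1],
    [[0,0,0],[-0.256,-0.823,0],-1],
    [[0,0,0],[-0.256,-0.823,0],-1],
    [[0,0,0],[-0.256,-0.823,0],-1]
  ]
}}

```text
t: 1.6
ee_pos: [438.2, -67.1, 245.2]
eef_rot: [[-0.993, -0.121, 0.0], [-0.121, 0.993, -0.001], [-0.0, -0.001, -1.0]]
ft_force: [-0.3, 1.2, 0.0]
width: -0.002
grip_force: 0.0
```

>>> {"name": "step_arm", "arguments": {
  "rows": [
    [[0,0,0],[0,0,0.7],-1],
    [[0,0,0],[0,0,0.7],-1],
    [[0,0,0],[0,0,0.7],-1],
    [[0,0,0],[0,0,0.7],-1],
    [[0,0,0],[0,0,0.7],-1]
  ]
}}

```text
t: 2.1
ee_pos: [433.5, -61.2, 66.5]
eef_rot: [[-0.992, -0.125, -0.009], [-0.125, 0.992, 0.004], [0.008, 0.005, -1.0]]
ft_force: [-0.1, 0.5, 0.4]
width: 0.002
grip_force: 0.0
```

Run:
```python
from h import *
where(); to(-245,62.5,42)
R=ctrl.state(); im=optics.capture('wrist'); cv2.imwrite('pics/w1.png',im)
im=optics.capture('top')
for c in quads('top',im,180):
    m=c.mean(0)
    if 220<m[0]<350 and 160<m[1]<230: r=rect('top',c,70); print(bay(r[0]),r[1],r[2]-7.2)
where()
```

```text
t 2.10 bay [-248.7   66.7] z 66.5 yaw 7.19 Fbay 0.0 -0.5 fz 0.4 tilt [-0.0085  0.0039]
shift/250 [-0.0157 -0.0173  0.0979]
[-119.47710855   -4.06918976] (140.55625915527344, 200.87496948242188) 6.636748123168945
t 2.20 bay [-245.3   64.6] z 70.6 yaw 7.21 Fbay -1.6 0.7 fz 1.2 tilt [-0.0008  0.0004]
```

View pics/w1.png

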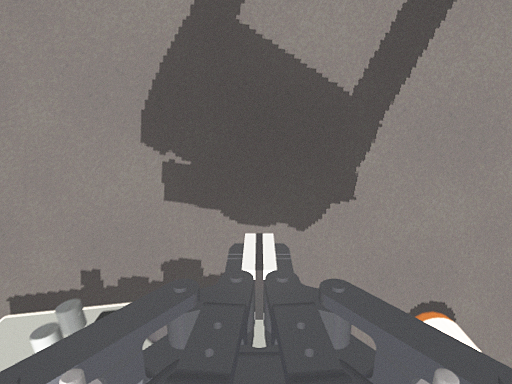

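Wrist view: the shut fingers are at (260,330), with the panel and its knobs lower left at (60,330) and the bottle lower right at (440,330). The left end is clear to push.

>>> {"name": "step_arm", "arguments": {
  "rows": [
    [[0,0,0],[0,0,0.06],-1],
    [[0,0,0],[0,0,0.112],-1],
    [[0,0,0],[-0.04,0,0.112],-1],
    [[0,0,0],[-0.08,0,0.112],-1],
    [[0,0,0],[-0.08,0,0.112],-1]
  ]
}}

```text
t: 2.7
ee_pos: [460.4, -61.4, 44.4]
eef_rot: [[-0.992, -0.126, 0.005], [-0.126, 0.992, -0.002], [-0.005, -0.002, -1.0]]
ft_force: [-0.3, 0.3, 0.2]
width: 0.001
grip_force: 0.0
```

>>> {"name": "step_arm", "arguments": {
  "rows": [
    [[0,0,0],[-0.02,0,0],-1],
    [[0,0,0],[-0.04,0,0],-1],
    [[0,0,0],[-0.06,0,0],-1],
    [[0,0,0],[-0.08,0,0],-1],
    [[0,0,0],[-0.1,0,0],-1]
  ]
}}

```text
t: 3.2
ee_pos: [477.9, -56.3, 41.5]
eef_rot: [[-0.992, -0.126, -0.01], [-0.126, 0.992, 0.002], [0.01, 0.004, -1.0]]
ft_force: [-20.7, 3.6, 18.6]
width: 0.002
grip_force: 0.0
```

```bash
cat >> h.py <<'E'
def case():
    im=optics.capture('top')
    for c in quads('top',im,180):
        m=c.mean(0)
        if 220<m[0]<350 and 150<m[1]<230: r=rect('top',c,70); print('case',bay(r[0]).round(1),np.round(r[1],1),'ang %.2f'%(r[2]-7.2 if r[2]<45 else r[2]-97.2))
E
python3 - <<'E'
from h import *
where(); case(); where()
E
```

```text
t 3.20 bay [-204.   66.] z 41.5 yaw 7.25 Fbay 20.1 -6.2 fz 18.6 tilt [-0.01    0.0025]
case [-105.5  -12.6] [164.3 218. ] ang 6.03
t 3.25 bay [-202.8   65.6] z 41.6 yaw 7.23 Fbay 8.7 1.2 fz 5.0 tilt [-0.0077  0.0019]
```

>>> {"name": "step_arm", "arguments": {
  "rows": [
    [[0,0,0],[-0.012,0,0],-1],
    [[0,0,0],[-0.024,0,0],-1],
    [[0,0,0],[-0.036,0,0],-1],
    [[0,0,0],[-0.048,0,0],-1],
    [[0,0,0],[-0.06,0,0],-1]
  ]
}}

```text
t: 3.75
ee_pos: [493.3, -54.5, 40.9]
eef_rot: [[-0.992, -0.125, -0.008], [-0.125, 0.992, 0.002], [0.007, 0.003, -1.0]]
ft_force: [-7.1, 1.4, -1.9]
width: 0.0
grip_force: 0.0
```

Run:
```python
from h import *
where()
cv2.imwrite('pics/s2.png',cv2.resize(optics.capture('scene')[150:310,150:330],None,fx=3.5,fy=3.5)); where()
```

```text
t 3.75 bay [-188.5   65.8] z 40.9 yaw 7.19 Fbay 6.9 -2.3 fz -1.9 tilt [-0.0077  0.0022]
t 3.80 bay [-187.6   65.4] z 41.1 yaw 7.19 Fbay 6.5 2.1 fz 0.2 tilt [-0.006   0.0016]
```

View pics/s2.png

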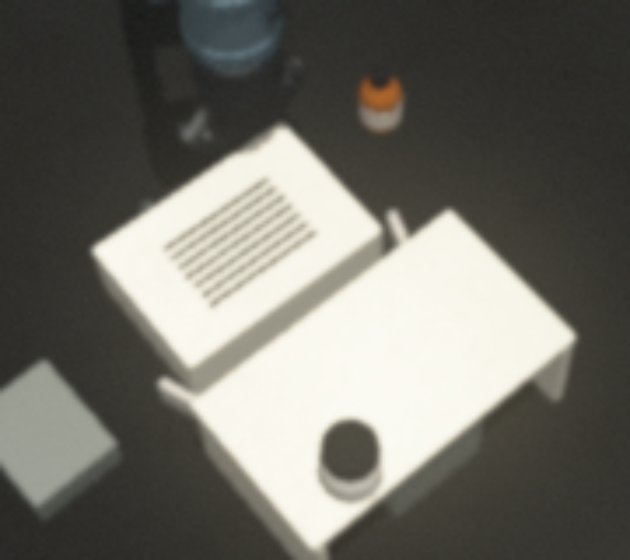

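Scene view: the finger sits behind the panel's left end at (255,145), and the case has swung nearly square to the shelf with no contact elsewhere.

>>> {"name": "step_arm", "arguments": {
  "rows": [
    [[0,0,0],[-0.016,0,0],-1],
    [[0,0,0],[-0.032,0,0],-1],
    [[0,0,0],[-0.032,0,0],-1],
    [[0,0,0],[0.14,0,0],-1],
    [[0,0,0],[0.18,0,0],-1]
  ]
}}

```text
t: 4.3
ee_pos: [448.0, -60.3, 40.8]
eef_rot: [[-0.992, -0.125, -0.006], [-0.125, 0.992, 0.002], [0.005, 0.003, -1.0]]
ft_force: [-1.1, 0.6, -0.5]
width: -0.001
grip_force: 0.0
```

>>> {"name": "step_arm", "arguments": {
  "rows": [
    [[0,0,0],[0,-0.2,0],-1],
    [[0,0,0],[0,-0.4,0],-1],
    [[0,0,0],[0,-0.57,0],-1],
    [[0,0,0],[0,-0.57,0],-1]
  ]
}}

```text
t: 4.7
ee_pos: [472.0, -208.6, 43.6]
eef_rot: [[-0.993, -0.12, 0.004], [-0.12, 0.993, -0.004], [-0.004, -0.005, -1.0]]
ft_force: [1.0, -0.7, 0.4]
width: -0.002
grip_force: 0.0
```

Run:
```python
from h import *
case();where()
```

```text
case [-90.6 -11.2] [165.5 208. ] ang -4.05
t 4.75 bay [-229.8  -81.3] z 42.8 yaw 6.95 Fbay 0.3 -0.1 fz -0.0 tilt [ 0.0018 -0.0013]
```

```bash
cat >> h.py <<'E'
def case(name=None):
    im=optics.capture('top')
    if name: cv2.imwrite(name,cv2.resize(im[90:240,200:360],None,fx=4,fy=4,interpolation=cv2.INTER_CUBIC))
    big=cv2.resize(im[90:240,200:360],None,fx=4,fy=4,interpolation=cv2.INTER_LINEAR)
    m=(big.min(axis=2)>185).astype(np.uint8)
    m=cv2.morphologyEx(cv2.morphologyEx(m,cv2.MORPH_CLOSE,np.ones((9,9))),cv2.MORPH_OPEN,np.ones((25,25)))
    for c in cv2.findContours(m,cv2.RETR_EXTERNAL,cv2.CHAIN_APPROX_NONE)[0]:
        if cv2.contourArea(c)<4000: continue
        p=(c[:,0,:]+.5)/4-.5+[200,90]
        if p[:,1].mean()<158: continue
        q=bay(ray('top',p,70)); r=cv2.minAreaRect(q.astype(np.float32))
        a=r[2] if r[2]<45 else r[2]-90
        # rear edge line: lowest x per y bin, away from the corners
        yb=np.arange(-85,86,5)+r[0][1]
        rear=np.array([[q[np.abs(q[:,1]-y)<3][:,0].min(),y] for y in yb if (np.abs(q[:,1]-y)<3).any()])
        k=np.polyfit(rear[:,1],rear[:,0],1); res=rear[:,0]-np.polyval(k,rear[:,1]); rear=rear[np.abs(res)<3]
        k=np.polyfit(rear[:,1],rear[:,0],1)
        print('case',np.round(r[0],1),np.round(r[1],1),'ang %.2f'%a,'y range',q[:,1].min().round(1),q[:,1].max().round(1),'rear x %.1f at mid, slope ang %.2f n=%d'%(np.polyval(k,r[0][1]),np.rad2deg(-k[0]),len(rear)))
E
python3 - <<'E'
from h import *
case('pics/t3.png');where()
E
```

```text
case [-102.6   -7.2] [202.3 140.5] ang -4.30 y range -113.0 97.5 rear x -172.6 at mid, slope ang -4.20 n=35
case [ -89.1 -205.7] [64.8 97.2] ang -6.42 y range -243.3 -175.2 rear x -140.7 at mid, slope ang -20.08 n=1
t 4.80 bay [-230.4  -79.1] z 42.3 yaw 7.04 Fbay -0.3 0.0 fz -0.8 tilt [0.0001 0.0002]h.py:44: RankWarning: Polyfit may be poorly conditioned
  k=np.polyfit(rear[:,1],rear[:,0],1)
```

View pics/t3.png

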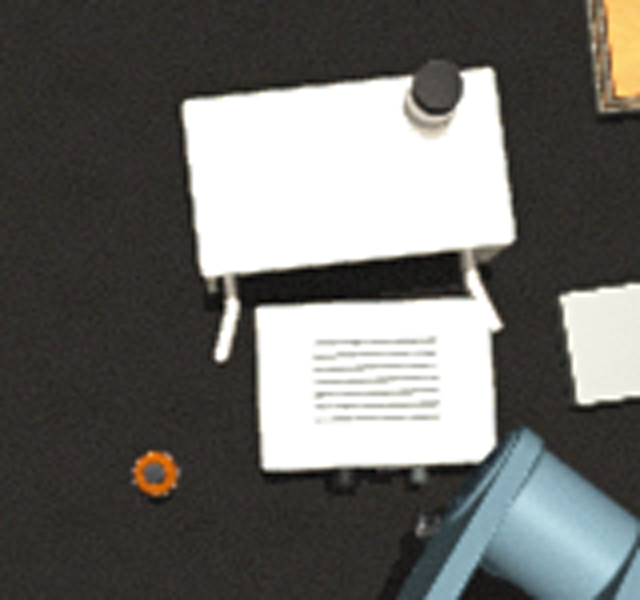

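Top view: the case is in the flare mouth, turned about -4.25° and close to the right flare tip at (495,325). The finger is retracted off the right end. Now for a right-end push.

>>> {"name": "step_arm", "arguments": {
  "rows": [
    [[0,0,0],[-0.08,0,0],-1],
    [[0,0,0],[-0.14,0,0],-1],
    [[0,0,0],[-0.15,0,0],-1],
    [[0,0,0],[-0.16,0,0],-1],
    [[0,0,0],[-0.17,0,0],-1]
  ]
}}

```text
t: 5.3
ee_pos: [509.9, -196.1, 41.6]
eef_rot: [[-0.992, -0.126, -0.005], [-0.126, 0.992, 0.002], [0.004, 0.002, -1.0]]
ft_force: [-10.6, -1.4, 5.4]
width: -0.005
grip_force: 0.0
```

>>> {"name": "step_arm", "arguments": {
  "rows": [
    [[0,0,0],[-0.012,0.003,0],-1],
    [[0,0,0],[-0.024,0.006,0],-1],
    [[0,0,0],[-0.036,0.009,0],-1],
    [[0,0,0],[-0.048,0.012,0],-1],
    [[0,0,0],[-0.06,0.015,0],-1]
  ]
}}

```text
t: 5.8
ee_pos: [523.4, -191.2, 41.2]
eef_rot: [[-0.992, -0.125, -0.006], [-0.125, 0.992, 0.001], [0.006, 0.002, -1.0]]
ft_force: [-8.1, -2.2, 0.3]
width: 0.005
grip_force: 0.0
```

```bash
python3 - <<'E' 2>/dev/null
from h import *
where();case();where()
E
```

```text
t 5.80 bay [-175.8  -73.6] z 41.2 yaw 7.19 Fbay 8.3 1.2 fz 0.3 tilt [-0.0058  0.0014]
case [ -88.9 -205.2] [64.2 99.8] ang -7.41 y range -243.5 -175.0 rear x -141.5 at mid, slope ang -20.25 n=1
case [-94.8  -9.3] [140.6 209.8] ang 0.73 y range -113.6 95.9 rear x -152.1 at mid, slope ang 19.89 n=5
t 5.85 bay [-175.2  -73.3] z 41.2 yaw 7.19 Fbay 5.5 -1.7 fz 2.9 tilt [-0.0052  0.0017]
```

>>> {"name": "step_arm", "arguments": {
  "rows": [
    [[0,0,0],[-0.012,0.003,0],-1],
    [[0,0,0],[-0.024,0.006,0],-1],
    [[0,0,0],[-0.036,0.009,0],-1],
    [[0,0,0],[-0.048,0.012,0],-1],
    [[0,0,0],[-0.052,0.012,0],-1]
  ]
}}

```text
t: 6.35
ee_pos: [536.0, -186.6, 41.1]
eef_rot: [[-0.992, -0.125, -0.006], [-0.125, 0.992, 0.001], [0.006, 0.002, -1.0]]
ft_force: [-9.7, -1.6, 3.0]
width: -0.009
grip_force: 0.0
```

>>> {"name": "step_arm", "arguments": {
  "rows": [
    [[0,0,0],[0.18,0,0],-1],
    [[0,0,0],[0.18,0.15,0],-1],
    [[0,0,0],[0.18,0.35,0],-1],
    [[0,0,0],[0.18,0.54,0],-1],
    [[0,0,0],[0.18,0.57,0],-1]
  ]
}}

```text
t: 6.85
ee_pos: [473.6, -46.9, 41.5]
eef_rot: [[-0.992, -0.128, -0.003], [-0.128, 0.992, 0.002], [0.003, 0.003, -1.0]]
ft_force: [0.4, 0.8, -1.0]
width: -0.001
grip_force: 0.0
```

```bash
python3 - <<'E' 2>/dev/null
from h import *
case();where()
E
```

```text
case [ -88.9 -205.2] [64.2 99.8] ang -7.41 y range -243.5 -175.0 rear x -141.5 at mid, slope ang -20.25 n=1
case [-85.5  -8.6] [141.3 213.5] ang 4.67 y range -112.3 101.3 rear x -154.8 at mid, slope ang 3.35 n=32
t 6.90 bay [-206.3   74.7] z 41.9 yaw 7.39 Fbay -0.3 -1.5 fz -0.8 tilt [-0.0021  0.0013]
```

>>> {"name": "step_arm", "arguments": {
  "rows": [
    [[0,0,0],[-0.06,0,0],-1],
    [[0,0,0],[-0.11,0,0],-1],
    [[0,0,0],[-0.124,0,0],-1],
    [[0,0,0],[-0.136,0,0],-1],
    [[0,0,0],[-0.148,0,0],-1]
  ]
}}

```text
t: 7.4
ee_pos: [509.7, -47.1, 41.7]
eef_rot: [[-0.992, -0.125, -0.008], [-0.125, 0.992, 0.001], [0.008, 0.002, -1.0]]
ft_force: [-16.4, 1.1, 14.9]
width: -0.005
grip_force: 0.0
```

>>> {"name": "step_arm", "arguments": {
  "rows": [
    [[0,0,0],[-0.012,0.001,0],-1],
    [[0,0,0],[-0.024,0.002,0],-1],
    [[0,0,0],[-0.036,0.003,0],-1],
    [[0,0,0],[-0.048,0.004,0],-1],
    [[0,0,0],[-0.056,0.004,0],-1]
  ]
}}

```text
t: 7.9
ee_pos: [523.8, -44.4, 40.8]
eef_rot: [[-0.992, -0.125, -0.006], [-0.125, 0.992, 0.001], [0.006, 0.002, -1.0]]
ft_force: [-5.9, -1.8, -1.4]
width: 0.003
grip_force: 0.0
```

```bash
python3 - <<'E' 2>/dev/null
from h import *
where();case();where()
E
```

```text
t 7.90 bay [-157.    72.1] z 40.8 yaw 7.15 Fbay 6.1 1.0 fz -1.4 tilt [-0.0065  0.001 ]
case [ -89.  -205.3] [65.6 98.9] ang -6.42 y range -243.5 -174.7 rear x -141.5 at mid, slope ang -20.23 n=1
case [-75.4  -5.8] [210.3 140.7] ang -3.50 y range -113.0 97.8 rear x -120.9 at mid, slope ang -26.24 n=20
t 7.95 bay [-156.6   71.9] z 40.9 yaw 7.15 Fbay 6.8 1.8 fz 2.5 tilt [-0.0059  0.0007]
```

>>> {"name": "step_arm", "arguments": {
  "rows": [
    [[0,0,0],[0.18,0,0],-1],
    [[0,0,0],[0.18,-0.15,0],-1],
    [[0,0,0],[0.18,-0.35,0],-1],
    [[0,0,0],[0.18,-0.54,0],-1],
    [[0,0,0],[0.18,-0.6,0],-1]
  ]
}}

```text
t: 8.45
ee_pos: [501.6, -204.0, 43.1]
eef_rot: [[-0.993, -0.121, 0.002], [-0.121, 0.993, -0.003], [-0.002, -0.003, -1.0]]
ft_force: [0.9, 0.0, -0.6]
width: 0.0
grip_force: 0.0
```

```bash
python3 - <<'E' 2>/dev/null
from h import *
case('pics/t4.png');where()
E
```

```text
case [ -88.9 -205.2] [64.2 99.8] ang -7.41 y range -243.5 -175.0 rear x -141.5 at mid, slope ang -20.25 n=1
case [-77.   -6.3] [209.9 140.8] ang -1.76 y range -112.3 100.4 rear x -146.9 at mid, slope ang -1.49 n=34
t 8.50 bay [-199.   -83.7] z 42.9 yaw 6.92 Fbay 1.0 1.8 fz 0.2 tilt [ 0.0021 -0.0026]
```

View pics/t4.png

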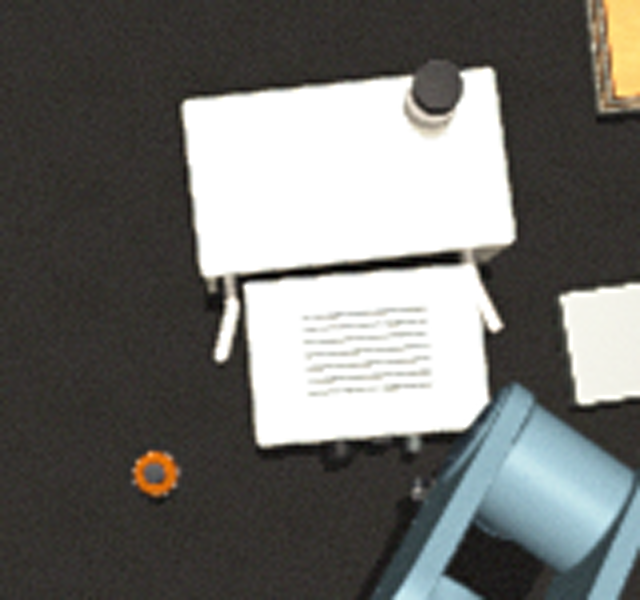

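Top view: the case is between the rails, angle about -1.6°, centre near x=-77; the finger is off the right end. From here I'll use shorter pushes.

>>> {"name": "step_arm", "arguments": {
  "rows": [
    [[0,0,0],[-0.07,0,0],-1],
    [[0,0,0],[-0.13,0.008,0],-1],
    [[0,0,0],[-0.14,0.008,0],-1],
    [[0,0,0],[-0.148,0.008,0],-1],
    [[0,0,0],[-0.156,0.008,0],-1]
  ]
}}

```text
t: 9.0
ee_pos: [538.3, -191.0, 41.8]
eef_rot: [[-0.992, -0.126, -0.002], [-0.126, 0.992, 0.001], [0.002, 0.001, -1.0]]
ft_force: [-5.3, 0.1, 1.8]
width: -0.003
grip_force: 0.0
```

>>> {"name": "step_arm", "arguments": {
  "rows": [
    [[0,0,0],[-0.008,0,0],-1],
    [[0,0,0],[-0.016,0,0],-1],
    [[0,0,0],[-0.024,0,0],-1],
    [[0,0,0],[-0.032,0,0],-1],
    [[0,0,0],[-0.04,0,0],-1]
  ]
}}

```text
t: 9.5
ee_pos: [546.7, -190.6, 41.5]
eef_rot: [[-0.992, -0.125, -0.005], [-0.125, 0.992, 0.0], [0.005, 0.001, -1.0]]
ft_force: [-9.1, -3.1, 1.9]
width: 0.0
grip_force: 0.0
```

```bash
python3 - <<'E' 2>/dev/null
from h import *
for i in range(4): where(); optics.capture('wrist')
E
```

```text
t 9.50 bay [-152.7  -75.9] z 41.5 yaw 7.18 Fbay 9.4 1.9 fz 1.9 tilt [-0.0054  0.0005]
t 9.55 bay [-152.2  -75.7] z 41.5 yaw 7.17 Fbay 7.5 -0.4 fz 2.3 tilt [-0.0047  0.0008]
t 9.60 bay [-152.3  -75.3] z 41.4 yaw 7.18 Fbay 7.1 -1.1 fz 3.1 tilt [-0.0049  0.0014]
t 9.65 bay [-152.3  -75.3] z 41.5 yaw 7.18 Fbay 6.9 -0.4 fz 0.8 tilt [-0.0049  0.0015]
```

>>> {"name": "step_arm", "arguments": {
  "rows": [
    [[0,0,0],[-0.008,0,0],-1],
    [[0,0,0],[-0.016,0,0],-1],
    [[0,0,0],[-0.02,0,0],-1],
    [[0,0,0],[-0.02,0,0],-1]
  ]
}}

```text
t: 10.1
ee_pos: [551.9, -190.0, 41.4]
eef_rot: [[-0.992, -0.125, -0.005], [-0.125, 0.992, 0.0], [0.005, 0.001, -1.0]]
ft_force: [-6.6, -2.8, 0.3]
width: 0.0
grip_force: 0.0
```

>>> {"name": "step_arm", "arguments": {
  "rows": [
    [[0,0,0],[0.16,0,0],-1],
    [[0,0,0],[0.16,0.15,0],-1],
    [[0,0,0],[0.16,0.35,0],-1],
    [[0,0,0],[0.16,0.54,0],-1],
    [[0,0,0],[0.16,0.6,0],-1]
  ]
}}

```text
t: 10.6
ee_pos: [493.7, -42.3, 41.8]
eef_rot: [[-0.992, -0.127, -0.002], [-0.127, 0.992, 0.002], [0.002, 0.002, -1.0]]
ft_force: [-0.3, -0.8, 1.0]
width: 0.001
grip_force: 0.0
```

```bash
python3 - <<'E' 2>/dev/null
from h import *
case(); where()
E
```

```text
case [ -88.9 -205.2] [64.2 99.9] ang -7.41 y range -243.5 -175.0 rear x -141.5 at mid, slope ang -20.25 n=1
t 10.65 bay [-186.3   78.3] z 41.9 yaw 7.36 Fbay 0.6 -2.3 fz -0.1 tilt [-0.0021  0.0016]
```

```bash
cat >> h.py <<'E'
def rear():
    a=[]
    for _ in range(3):
        im=optics.capture('top'); big=cv2.resize(im[90:240,200:360],None,fx=4,fy=4,interpolation=cv2.INTER_LINEAR)
        v,u=np.nonzero(big.min(axis=2)>150)
        q=bay(ray('top',np.c_[(u+.5)/4-.5+200,(v+.5)/4-.5+90],70))
        q=q[(q[:,0]>-165)&(q[:,0]<-90)]
        for y in np.arange(-90,91,3):
            s=q[np.abs(q[:,1]-y)<2]
            if len(s): a.append([s[:,0].min(),y])
    a=np.array(a); k=np.polyfit(a[:,1],a[:,0],1)
    for t in (8,4,2,1.5):
        g=np.abs(a[:,0]-np.polyval(k,a[:,1]))<t; k=np.polyfit(a[g,1],a[g,0],1)
    print('rear x at y0 %.1f -> centre %.1f, ang %.2f deg, n %d/%d, std %.2f'%(k[1],k[1]+69.5,np.rad2deg(-k[0]),g.sum(),len(a),(a[g,0]-np.polyval(k,a[g,1])).std()))
E
python3 - <<'E'
from h import *
rear(); where()
E
```

```text
rear x at y0 -148.3 -> centre -78.8, ang 11.65 deg, n 45/183, std 0.92
t 10.80 bay [-184.4   73.5] z 42.6 yaw 7.23 Fbay 0.1 -0.1 fz -0.2 tilt [ 0.0009 -0.0007]
```

```bash
sed -i 's/a=np.array(a); k=np.polyfit(a\[:,1\],a\[:,0\],1)/a=np.array(a); k=list(siegelslopes(a[:,0],a[:,1])[:2])/; s/for t in (8,4,2,1.5)/for t in (4,2,1.5)/; 1i from scipy.stats import siegelslopes' h.py
python3 - <<'E'
from h import *
rear()
im=optics.capture('top'); big=cv2.resize(im[90:240,200:360],None,fx=4,fy=4,interpolation=cv2.INTER_LINEAR)
v,u=np.nonzero(big.min(axis=2)>150)
q=bay(ray('top',np.c_[(u+.5)/4-.5+200,(v+.5)/4-.5+90],70)); q=q[(q[:,0]>-165)&(q[:,0]<-90)]
print([(int(y),q[np.abs(q[:,1]-y)<2][:,0].min().round(0)) for y in range(-90,91,6) if (np.abs(q[:,1]-y)<2).any()])
E
```

```text
rear x at y0 -140.5 -> centre -71.0, ang 3.02 deg, n 119/183, std 0.41
[(-90, np.float64(-136.0)), (-84, np.float64(-136.0)), (-78, np.float64(-137.0)), (-72, np.float64(-137.0)), (-66, np.float64(-137.0)), (-60, np.float64(-137.0)), (-54, np.float64(-138.0)), (-48, np.float64(-138.0)), (-42, np.float64(-139.0)), (-36, np.float64(-140.0)), (-30, np.float64(-139.0)), (-24, np.float64(-139.0)), (-18, np.float64(-139.0)), (-12, np.float64(-141.0)), (-6, np.float64(-140.0)), (0, np.float64(-140.0)), (6, np.float64(-141.0)), (12, np.float64(-141.0)), (18, np.float64(-141.0)), (24, np.float64(-142.0)), (30, np.float64(-165.0)), (36, np.float64(-165.0)), (42, np.float64(-165.0)), (48, np.float64(-165.0)), (54, np.float64(-165.0)), (60, np.float64(-165.0)), (66, np.float64(-165.0)), (72, np.float64(-165.0)), (78, np.float64(-165.0)), (84, np.float64(-165.0)), (90, np.float64(-164.0))]
```

>>> {"name": "step_arm", "arguments": {
  "rows": [
    [[0,0,0],[-0.06,0,0],-1],
    [[0,0,0],[-0.1,0,0],-1],
    [[0,0,0],[-0.108,0,0],-1],
    [[0,0,0],[-0.116,0,0],-1],
    [[0,0,0],[-0.124,0,0],-1]
  ]
}}

```text
t: 11.5
ee_pos: [525.7, -42.1, 41.8]
eef_rot: [[-0.992, -0.125, -0.002], [-0.125, 0.992, 0.0], [0.002, 0.0, -1.0]]
ft_force: [-3.1, -1.0, 3.9]
width: -0.0
grip_force: 0.0
```

>>> {"name": "step_arm", "arguments": {
  "rows": [
    [[0,0,0],[-0.008,0,0],-1],
    [[0,0,0],[-0.016,0,0],-1],
    [[0,0,0],[-0.024,0,0],-1],
    [[0,0,0],[-0.028,0,0],-1],
    [[0,0,0],[-0.028,0,0],-1]
  ]
}}

```text
t: 12.0
ee_pos: [530.5, -40.7, 41.6]
eef_rot: [[-0.992, -0.126, -0.007], [-0.126, 0.992, 0.001], [0.007, 0.002, -1.0]]
ft_force: [-11.0, -2.1, 7.8]
width: -0.0
grip_force: 0.0
```

```bash
cat >> h.py <<'E'
def feel(n=4):
    f=[]
    for i in range(n):
        s=ctrl.state(); f.append(s['ft_force']); optics.capture('wrist')
    f=np.array(f); print('feel: push %.1f side %.1f sd %.1f'%(np.mean(-f[:,:2]@BX),np.mean(-f[:,:2]@BY),np.std(f[:,:2]@BX))); where()
E
python3 - <<'E'
from h import *
feel(); rear()
E
```

```text
feel: push 11.1 side 0.5 sd 0.1
t 12.20 bay [-149.9   74.7] z 41.6 yaw 7.21 Fbay 10.8 0.0 fz 7.6 tilt [-0.0067  0.0008]
rear x at y0 -164.8 -> centre -95.3, ang -0.21 deg, n 89/183, std 0.35
```

```bash
sed -i 's/def rear():/def rear(lo=-90,hi=91):/; s/np.arange(-90,91,3)/np.arange(lo,hi,3)/' h.py
python3 - <<'E'
from h import *
rear(-90,20);
E
```

```text
rear x at y0 -140.9 -> centre -71.4, ang 3.14 deg, n 44/111, std 0.65
```

>>> {"name": "step_arm", "arguments": {
  "rows": [
    [[0,0,0],[-0.006,0,0],-1],
    [[0,0,0],[-0.012,0,0],-1],
    [[0,0,0],[-0.016,0,0],-1],
    [[0,0,0],[-0.016,0,0],-1]
  ]
}}

```text
t: 12.9
ee_pos: [534.4, -40.1, 41.3]
eef_rot: [[-0.992, -0.125, -0.007], [-0.125, 0.992, 0.001], [0.006, 0.002, -1.0]]
ft_force: [-6.0, -1.3, -0.4]
width: -0.001
grip_force: 0.0
```

Run:
```python
from h import *
feel(); rear(-90,20)
im=optics.capture('top'); cv2.imwrite('pics/t5.png',cv2.resize(im[90:240,200:360],None,fx=4,fy=4,interpolation=cv2.INTER_CUBIC))
```

```text
feel: push 5.4 side 0.9 sd 0.4
t 13.10 bay [-145.3   74.6] z 41.1 yaw 7.19 Fbay 6.4 -0.1 fz 0.1 tilt [-0.0052  0.0008]
rear x at y0 -136.4 -> centre -66.9, ang -0.52 deg, n 60/111, std 0.37
```

View pics/t5.png

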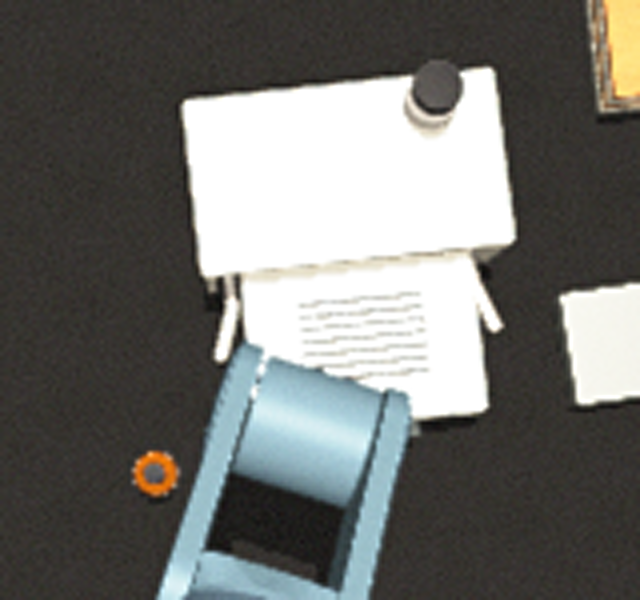

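Top view: the forearm covers the left end and the case's visible rear edge at (450,415) is nearly parallel to the shelf. The case slipped forward and the force dropped to about 5 N, so it isn't on the plunger yet.

>>> {"name": "step_arm", "arguments": {
  "rows": [
    [[0,0,0],[-0.008,0,0],-1],
    [[0,0,0],[-0.016,0,0],-1],
    [[0,0,0],[-0.016,0,0],-1],
    [[0,0,0],[-0.016,0,0],-1]
  ]
}}

```text
t: 13.7
ee_pos: [538.2, -39.2, 41.0]
eef_rot: [[-0.992, -0.125, -0.007], [-0.125, 0.992, 0.002], [0.007, 0.003, -1.0]]
ft_force: [-8.5, 1.9, 2.0]
width: -0.001
grip_force: 0.0
```

Run:
```python
from h import *
feel(); rear(-90,20)
```

```text
feel: push 8.8 side -2.6 sd 0.6
t 13.90 bay [-142.1   75.4] z 41.0 yaw 7.2 Fbay 8.3 -2.7 fz 3.9 tilt [-0.0072  0.0019]
rear x at y0 -147.4 -> centre -77.9, ang 7.00 deg, n 26/111, std 0.79
```

>>> {"name": "step_arm", "arguments": {
  "rows": [
    [[0,0,0],[0.16,0,0],-1],
    [[0,0,0],[0.16,-0.15,0],-1],
    [[0,0,0],[0.16,-0.35,0],-1],
    [[0,0,0],[0.16,-0.54,0],-1],
    [[0,0,0],[0.16,-0.6,0],-1]
  ]
}}

```text
t: 14.55
ee_pos: [521.7, -198.6, 43.1]
eef_rot: [[-0.993, -0.122, 0.003], [-0.122, 0.993, -0.003], [-0.002, -0.003, -1.0]]
ft_force: [0.3, 0.1, -0.1]
width: -0.002
grip_force: 0.0
```

Run:
```python
from h import *
optics.capture('top');rear(-30,91);where()
```

```text
rear x at y0 -133.9 -> centre -64.4, ang -2.33 deg, n 120/123, std 0.42
t 14.75 bay [-179.4  -75.1] z 41.8 yaw 7.14 Fbay -0.5 0.7 fz -0.2 tilt [-0.0011  0.0012]
```

>>> {"name": "step_arm", "arguments": {
  "rows": [
    [[0,0,0],[-0.06,0,0],-1],
    [[0,0,0],[-0.11,0,0],-1],
    [[0,0,0],[-0.12,0,0],-1],
    [[0,0,0],[-0.128,0,0],-1],
    [[0,0,0],[-0.136,0,0],-1]
  ]
}}

```text
t: 15.25
ee_pos: [552.5, -188.9, 42.1]
eef_rot: [[-0.992, -0.126, -0.005], [-0.126, 0.992, 0.001], [0.005, 0.002, -1.0]]
ft_force: [-12.1, -1.2, 9.2]
width: 0.002
grip_force: 0.0
```

>>> {"name": "step_arm", "arguments": {
  "rows": [
    [[0,0,0],[-0.008,0,0],-1],
    [[0,0,0],[-0.016,0,0],-1],
    [[0,0,0],[-0.016,0,0],-1]
  ]
}}

```text
t: 15.55
ee_pos: [556.2, -189.4, 42.1]
eef_rot: [[-0.992, -0.125, -0.004], [-0.125, 0.992, 0.0], [0.004, 0.001, -1.0]]
ft_force: [-8.9, -2.2, 5.3]
width: -0.003
grip_force: 0.0
```

Run:
```python
from h import *
feel(); rear(10,91)
```

```text
feel: push 9.1 side 1.3 sd 0.1
t 15.75 bay [-143.   -75.9] z 42.1 yaw 7.19 Fbay 8.4 1.4 fz 6.1 tilt [-0.0042  0.0002]
rear x at y0 -132.0 -> centre -62.5, ang -0.76 deg, n 81/81, std 0.39
```

>>> {"name": "step_arm", "arguments": {
  "rows": [
    [[0,0,0],[-0.008,0,0],-1],
    [[0,0,0],[-0.016,0,0],-1],
    [[0,0,0],[-0.016,0,0],-1]
  ]
}}

```text
t: 16.2
ee_pos: [558.6, -189.0, 42.0]
eef_rot: [[-0.992, -0.125, -0.008], [-0.125, 0.992, 0.001], [0.008, 0.002, -1.0]]
ft_force: [-17.1, -3.6, 11.4]
width: 0.002
grip_force: 0.0
```

Run:
```python
from h import *
feel(); rear(10,91)
```

```text
feel: push 16.4 side 1.7 sd 0.6
t 16.40 bay [-140.6  -75.7] z 42.0 yaw 7.2 Fbay 16.3 0.8 fz 10.4 tilt [-0.0078  0.0007]
rear x at y0 -130.9 -> centre -61.4, ang 0.24 deg, n 81/81, std 0.30
```

>>> {"name": "step_arm", "arguments": {
  "rows": [
    [[0,0,0],[-0.004,0,-0.004],-1],
    [[0,0,0],[-0.006,0,-0.006],-1],
    [[0,0,0],[-0.006,0,-0.006],-1]
  ]
}}

```text
t: 16.85
ee_pos: [559.5, -188.0, 42.3]
eef_rot: [[-0.992, -0.126, -0.009], [-0.126, 0.992, 0.002], [0.009, 0.003, -1.0]]
ft_force: [-13.2, -2.7, 3.3]
width: 0.002
grip_force: 0.0
```

Run:
```python
from h import *
feel(); rear(10,91)
```

```text
feel: push 13.7 side 0.8 sd 0.6
t 17.05 bay [-139.6  -74.9] z 42.3 yaw 7.21 Fbay 14.0 0.6 fz 3.6 tilt [-0.009   0.0019]
rear x at y0 -130.5 -> centre -61.0, ang 0.76 deg, n 81/81, std 0.34
```

>>> {"name": "step_arm", "arguments": {
  "rows": [
    [[0,0,0],[0.16,0,0],-1],
    [[0,0,0],[0.16,0.15,0],-1],
    [[0,0,0],[0.16,0.35,0],-1],
    [[0,0,0],[0.16,0.54,0],-1],
    [[0,0,0],[0.16,0.6,0],-1]
  ]
}}

```text
t: 17.7
ee_pos: [503.1, -40.8, 43.2]
eef_rot: [[-0.992, -0.128, -0.003], [-0.128, 0.992, 0.002], [0.002, 0.002, -1.0]]
ft_force: [-0.1, 0.5, -0.1]
width: -0.002
grip_force: 0.0
```

Run:
```python
from h import *
optics.capture('top');rear(-90,20);where()
```

```text
rear x at y0 -130.6 -> centre -61.1, ang 0.54 deg, n 92/111, std 0.39
t 17.90 bay [-174.9   73.6] z 44.1 yaw 7.24 Fbay 0.0 -0.1 fz -0.1 tilt [ 0.0008 -0.0007]
```

>>> {"name": "step_arm", "arguments": {
  "rows": [
    [[0,0,0],[-0.06,0,0],-1],
    [[0,0,0],[-0.11,0,0],-1],
    [[0,0,0],[-0.12,0,0],-1],
    [[0,0,0],[-0.128,0,0],-1],
    [[0,0,0],[-0.136,0,0],-1]
  ]
}}

```text
t: 18.4
ee_pos: [538.7, -41.2, 43.5]
eef_rot: [[-0.992, -0.124, -0.001], [-0.124, 0.992, 0.0], [0.001, 0.0, -1.0]]
ft_force: [0.2, 0.1, -0.3]
width: -0.005
grip_force: 0.0
```

Run:
```python
from h import *
feel(); rear(-90,20)
```

```text
feel: push -0.0 side 0.2 sd 0.3
t 18.60 bay [-141.7   73.9] z 43.7 yaw 7.17 Fbay 0.7 0.4 fz -0.4 tilt [-0.0004  0.0001]
rear x at y0 -158.6 -> centre -89.1, ang 21.15 deg, n 16/111, std 0.72
```

>>> {"name": "step_arm", "arguments": {
  "rows": [
    [[0,0,0],[-0.006,0,-0.003],-1],
    [[0,0,0],[-0.012,0,-0.006],-1],
    [[0,0,0],[-0.012,0,-0.006],-1]
  ]
}}

```text
t: 19.05
ee_pos: [539.6, -39.7, 44.1]
eef_rot: [[-0.992, -0.125, -0.006], [-0.125, 0.992, 0.001], [0.006, 0.002, -1.0]]
ft_force: [-7.0, -0.4, -0.9]
width: 0.0
grip_force: 0.0
```

Run:
```python
from h import *
feel(); rear(-90,20)
```

```text
feel: push 6.4 side -0.2 sd 0.3
t 19.25 bay [-140.8   74.8] z 44.1 yaw 7.2 Fbay 6.9 -0.4 fz -1.4 tilt [-0.0056  0.0009]
rear x at y0 -130.5 -> centre -61.0, ang 0.14 deg, n 63/111, std 0.46
```

Contact at TCP about -141. Pushing on.

>>> {"name": "step_arm", "arguments": {
  "rows": [
    [[0,0,0],[-0.006,0,-0.002],-1],
    [[0,0,0],[-0.012,0,-0.002],-1],
    [[0,0,0],[-0.012,0,-0.002],-1]
  ]
}}

```text
t: 19.7
ee_pos: [540.5, -38.7, 44.0]
eef_rot: [[-0.992, -0.126, -0.011], [-0.126, 0.992, 0.002], [0.01, 0.003, -1.0]]
ft_force: [-13.6, 0.3, 4.4]
width: -0.004
grip_force: 0.0
```

Run:
```python
from h import *
feel(); rear(-90,20)
```

```text
feel: push 13.5 side -1.6 sd 0.6
t 19.90 bay [-139.8   75.6] z 44.0 yaw 7.22 Fbay 13.9 -1.7 fz 3.9 tilt [-0.0103  0.002 ]
rear x at y0 -130.1 -> centre -60.6, ang -0.33 deg, n 60/111, std 0.33
```

>>> {"name": "step_arm", "arguments": {
  "rows": [
    [[0,0,0],[-0.006,0,0],-1],
    [[0,0,0],[-0.01,0,0],-1],
    [[0,0,0],[-0.01,0,0],-1]
  ]
}}

```text
t: 20.35
ee_pos: [542.3, -38.1, 43.6]
eef_rot: [[-0.992, -0.126, -0.012], [-0.126, 0.992, 0.003], [0.011, 0.004, -1.0]]
ft_force: [-12.5, 0.2, -0.1]
width: -0.0
grip_force: 0.0
```

Run:
```python
from h import *
feel(); rear(-90,20)
```

```text
feel: push 12.4 side -1.4 sd 0.6
t 20.55 bay [-137.8   75.8] z 43.4 yaw 7.21 Fbay 12.8 -0.8 fz 0.4 tilt [-0.0114  0.0023]
rear x at y0 -131.2 -> centre -61.7, ang 0.35 deg, n 51/111, std 0.66
```

Both ends now need about 13 N instead of 7, so the case is on the plunger (contact near centre x=-62). The target is about 5 mm further, near -57.

>>> {"name": "step_arm", "arguments": {
  "rows": [
    [[0,0,0],[0.16,0,0],-1],
    [[0,0,0],[0.16,-0.15,0],-1],
    [[0,0,0],[0.16,-0.35,0],-1],
    [[0,0,0],[0.16,-0.54,0],-1],
    [[0,0,0],[0.16,-0.6,0],-1]
  ]
}}

```text
t: 21.2
ee_pos: [528.0, -198.0, 46.8]
eef_rot: [[-0.993, -0.122, 0.003], [-0.122, 0.993, -0.003], [-0.003, -0.003, -1.0]]
ft_force: [-0.1, 0.8, 0.3]
width: -0.0
grip_force: 0.0
```

Run:
```python
from h import *
optics.capture('top');rear(-30,91);where()
```

```text
rear x at y0 -129.3 -> centre -59.8, ang -1.20 deg, n 123/123, std 0.30
t 21.40 bay [-173.2  -75.2] z 45.5 yaw 7.15 Fbay -0.1 0.3 fz 0.3 tilt [-0.0008  0.001 ]
```

>>> {"name": "step_arm", "arguments": {
  "rows": [
    [[0,0,0],[-0.06,0,0],-1],
    [[0,0,0],[-0.11,0,0],-1],
    [[0,0,0],[-0.122,0,0],-1],
    [[0,0,0],[-0.13,0,-0.003],-1],
    [[0,0,0],[-0.138,0,-0.006],-1]
  ]
}}

```text
t: 21.9
ee_pos: [560.0, -188.1, 46.8]
eef_rot: [[-0.992, -0.126, -0.002], [-0.126, 0.992, 0.001], [0.002, 0.001, -1.0]]
ft_force: [-6.0, -1.6, -1.6]
width: -0.004
grip_force: 2.5
```

>>> {"name": "step_arm", "arguments": {
  "rows": [
    [[0,0,0],[-0.006,0,-0.002],-1],
    [[0,0,0],[-0.012,0,-0.004],-1],
    [[0,0,0],[-0.016,0,-0.004],-1],
    [[0,0,0],[-0.016,0,-0.004],-1]
  ]
}}

```text
t: 22.3
ee_pos: [561.1, -188.6, 46.9]
eef_rot: [[-0.992, -0.125, -0.008], [-0.125, 0.992, 0.001], [0.008, 0.002, -1.0]]
ft_force: [-10.8, -4.7, -0.1]
width: -0.0
grip_force: 5.8
```

Run:
```python
from h import *
feel(); rear(10,91)
```

```text
feel: push 11.5 side 3.0 sd 0.7
t 22.50 bay [-138.1  -75.7] z 46.9 yaw 7.17 Fbay 11.2 2.8 fz 1.0 tilt [-0.0076  0.0011]
rear x at y0 -128.7 -> centre -59.2, ang -0.35 deg, n 81/81, std 0.33
```

>>> {"name": "step_arm", "arguments": {
  "rows": [
    [[0,0,0],[-0.006,0,0],-1],
    [[0,0,0],[-0.01,0,0],-1],
    [[0,0,0],[-0.01,0,0],-1]
  ]
}}

```text
t: 22.95
ee_pos: [563.0, -189.2, 46.9]
eef_rot: [[-0.992, -0.125, -0.009], [-0.125, 0.992, -0.0], [0.009, 0.001, -1.0]]
ft_force: [-14.1, -7.6, 1.3]
width: 0.003
grip_force: 7.4
```

Run:
```python
from h import *
feel(); rear(10,91)
```

```text
feel: push 14.7 side 5.9 sd 0.4
t 23.15 bay [-136.3  -76.5] z 46.9 yaw 7.16 Fbay 14.4 5.6 fz 1.9 tilt [-0.0087  0.    ]
rear x at y0 -127.8 -> centre -58.3, ang 0.37 deg, n 81/81, std 0.33
```

>>> {"name": "step_arm", "arguments": {
  "rows": [
    [[0,0,0],[0.16,-0.006,0],-1],
    [[0,0,0],[0.16,0.15,0],-1],
    [[0,0,0],[0.16,0.35,0],-1],
    [[0,0,0],[0.16,0.54,0],-1],
    [[0,0,0],[0.16,0.6,0],-1]
  ]
}}

```text
t: 23.8
ee_pos: [507.0, -40.7, 48.0]
eef_rot: [[-0.992, -0.127, -0.002], [-0.127, 0.992, 0.001], [0.002, 0.002, -1.0]]
ft_force: [0.7, 0.1, 0.9]
width: -0.003
grip_force: 0.0
```

Run:
```python
from h import *
optics.capture('top');rear(-90,20);where()
```

```text
rear x at y0 -127.9 -> centre -58.4, ang 0.15 deg, n 86/111, std 0.43
t 24.00 bay [-171.3   73.4] z 48.7 yaw 7.23 Fbay -0.6 -0.2 fz -0.5 tilt [ 0.0011 -0.0008]
```

>>> {"name": "step_arm", "arguments": {
  "rows": [
    [[0,0,0],[-0.06,0,0.016],-1],
    [[0,0,0],[-0.11,0,0.016],-1],
    [[0,0,0],[-0.122,0,0.016],-1],
    [[0,0,0],[-0.13,0,0.013],-1],
    [[0,0,0],[-0.138,0,0.01],-1]
  ]
}}

```text
t: 24.5
ee_pos: [542.8, -40.7, 45.7]
eef_rot: [[-0.992, -0.124, -0.001], [-0.124, 0.992, 0.0], [0.001, 0.0, -1.0]]
ft_force: [-0.8, -0.5, -0.8]
width: 0.001
grip_force: 0.0
```

>>> {"name": "step_arm", "arguments": {
  "rows": [
    [[0,0,0],[-0.006,0,-0.002],-1],
    [[0,0,0],[-0.012,0,-0.004],-1],
    [[0,0,0],[-0.016,0,-0.004],-1],
    [[0,0,0],[-0.016,0,-0.004],-1]
  ]
}}

```text
t: 24.9
ee_pos: [543.9, -39.8, 46.1]
eef_rot: [[-0.992, -0.125, -0.007], [-0.125, 0.992, -0.0], [0.007, 0.001, -1.0]]
ft_force: [-10.5, -3.2, 5.2]
width: -0.001
grip_force: 5.6
```

Run:
```python
from h import *
feel(); rear(-90,10)
```

```text
feel: push 11.1 side 2.5 sd 0.4
t 25.10 bay [-136.4   74. ] z 46.1 yaw 7.2 Fbay 10.4 2.7 fz 4.8 tilt [-0.0066 -0.0001]
rear x at y0 -127.0 -> centre -57.5, ang -0.89 deg, n 63/102, std 0.40
```

>>> {"name": "step_arm", "arguments": {
  "rows": [
    [[0,0,0],[-0.005,0,-0.002],-1],
    [[0,0,0],[-0.008,0,-0.002],-1],
    [[0,0,0],[-0.008,0,-0.002],-1]
  ]
}}

```text
t: 25.55
ee_pos: [544.4, -39.1, 46.1]
eef_rot: [[-0.992, -0.126, -0.01], [-0.126, 0.992, 0.001], [0.01, 0.002, -1.0]]
ft_force: [-15.5, -3.1, 8.2]
width: -0.003
grip_force: 7.6
```

Run:
```python
from h import *
feel()
```

```text
feel: push 14.9 side 1.3 sd 0.7
t 25.75 bay [-135.9   74.7] z 46.1 yaw 7.22 Fbay 15.3 1.7 fz 6.4 tilt [-0.0099  0.0007]
```

>>> {"name": "step_arm", "arguments": {
  "rows": [
    [[0,0,0],[0.16,0,0],-1],
    [[0,0,0],[0.18,-0.15,0],-1],
    [[0,0,0],[0.18,-0.35,0],-1],
    [[0,0,0],[0.18,-0.54,0],-1],
    [[0,0,0],[0.18,-0.6,0],-1]
  ]
}}

```text
t: 26.25
ee_pos: [524.2, -198.5, 48.3]
eef_rot: [[-0.993, -0.122, 0.003], [-0.122, 0.993, -0.003], [-0.003, -0.003, -1.0]]
ft_force: [0.6, 0.7, -0.6]
width: 0.0
grip_force: 0.0
```

Run:
```python
from h import *
optics.capture('top');rear(-30,91);where()
```

```text
rear x at y0 -127.6 -> centre -58.1, ang -0.41 deg, n 120/123, std 0.33
t 26.45 bay [-176.8  -75.2] z 47.0 yaw 7.15 Fbay -0.3 0.2 fz 0.3 tilt [-0.0009  0.0011]
```

>>> {"name": "step_arm", "arguments": {
  "rows": [
    [[0,0,0],[-0.08,0,0.01],-1],
    [[0,0,0],[-0.135,0,0.01],-1],
    [[0,0,0],[-0.147,0,0.01],-1],
    [[0,0,0],[-0.154,-0.002,0.008],-1],
    [[0,0,0],[-0.16,-0.002,0.006],-1]
  ]
}}

```text
t: 26.95
ee_pos: [562.1, -188.1, 45.5]
eef_rot: [[-0.992, -0.126, -0.001], [-0.126, 0.992, 0.001], [0.001, 0.001, -1.0]]
ft_force: [-0.2, 0.1, 0.5]
width: 0.005
grip_force: 0.0
```

>>> {"name": "step_arm", "arguments": {
  "rows": [
    [[0,0,0],[-0.006,-0.002,-0.003],-1],
    [[0,0,0],[-0.012,-0.004,-0.006],-1],
    [[0,0,0],[-0.018,-0.004,-0.006],-1],
    [[0,0,0],[-0.02,-0.004,-0.006],-1]
  ]
}}

```text
t: 27.35
ee_pos: [563.8, -189.4, 45.7]
eef_rot: [[-0.992, -0.125, -0.009], [-0.125, 0.992, 0.002], [0.009, 0.003, -1.0]]
ft_force: [-14.1, -3.7, 1.7]
width: 0.001
grip_force: 7.2
```

Run:
```python
from h import *
feel(); rear(10,91)
```

```text
feel: push 13.2 side 1.5 sd 0.8
t 27.55 bay [-135.5  -76.9] z 45.7 yaw 7.17 Fbay 11.4 0.8 fz 1.4 tilt [-0.0086  0.0017]
rear x at y0 -127.3 -> centre -57.8, ang 0.42 deg, n 81/81, std 0.29
```

>>> {"name": "step_arm", "arguments": {
  "rows": [
    [[0,0,0],[-0.004,-0.001,0],-1],
    [[0,0,0],[-0.008,-0.002,0],-1],
    [[0,0,0],[-0.008,-0.002,0],-1]
  ]
}}

```text
t: 28.0
ee_pos: [565.5, -190.3, 45.7]
eef_rot: [[-0.992, -0.125, -0.009], [-0.125, 0.992, 0.001], [0.009, 0.002, -1.0]]
ft_force: [-13.2, -5.9, 1.7]
width: -0.001
grip_force: 7.2
```

>>> {"name": "step_arm", "arguments": {
  "rows": [
    [[0,0,0],[0.1,0,0],-1],
    [[0,0,0],[0.25,0,0],-1],
    [[0,0,0],[0.4,0,-0.1],-1],
    [[0,0,0],[0.5,0,-0.2],-1],
    [[0,0,0],[0.5,0,-0.2],-1]
  ]
}}

```text
t: 28.5
ee_pos: [445.1, -206.7, 100.1]
eef_rot: [[-0.992, -0.123, 0.003], [-0.123, 0.992, -0.003], [-0.003, -0.003, -1.0]]
ft_force: [1.4, -0.5, -0.3]
width: -0.004
grip_force: 0.0
```

Run:
```python
from h import *
rear();rear(-90,0);rear(0,91);where()
im=optics.capture('scene'); cv2.imwrite('pics/s9.png',cv2.resize(im[120:310,120:360],None,fx=3,fy=3))
```

```text
rear x at y0 -126.6 -> centre -57.1, ang 1.04 deg, n 183/183, std 0.40
rear x at y0 -126.6 -> centre -57.1, ang 1.01 deg, n 89/90, std 0.45
rear x at y0 -126.5 -> centre -57.0, ang 1.20 deg, n 93/93, std 0.33
t 28.95 bay [-254.3  -77.6] z 96.5 yaw 7.22 Fbay 0.5 0.4 fz 1.0 tilt [-0.0011  0.0009]
```

View pics/s9.png

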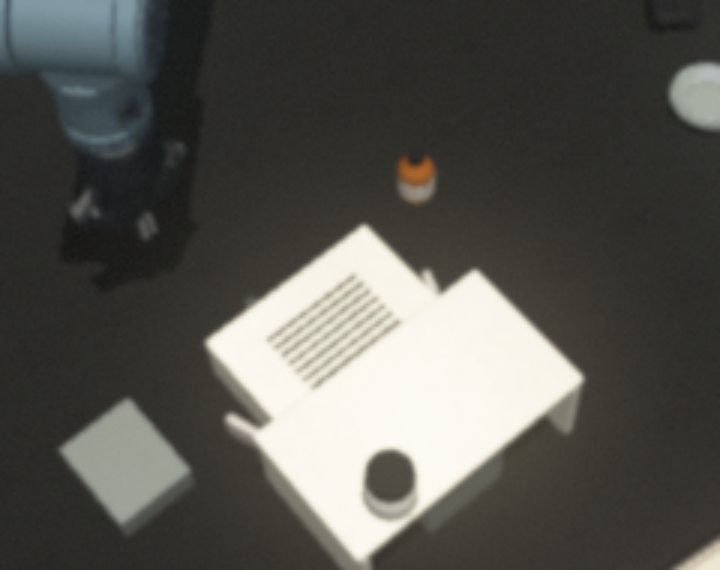

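Final view: the case is square in the bay, the fingers stand clear behind it and the neighbouring objects are untouched. The centre is at -57.1, about 5 mm past first plunger contact, and the angle is 0.018 rad.

```bash
python3 -c "
from station import workorder
print(workorder.sign_off())"
```

```text
the job is handed in; nothing more can be done
None
```

I handed the job in at about 29 s: the supply stands in the bay about 1° (0.018 rad) off square, with the plunger pushed back an estimated 5 mm (about 7.5 N, inferred from push force and camera position), the robot clear and no sign of the other things having moved; the sign-off returned no verdict.

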